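# Click-test the lanterns at the pavement repair stall

## Robot

A 7-joint arm with a two-finger parallel gripper is mounted at the origin on the work surface. World frame = base frame: x ahead of the robot, y to its left, z up, the work surface at z = 0. Lengths are in mm, angles in rad, forces in N, time in s.
With the tool pointing down it reaches from about 350 to 900 mm from the base axis. Payload 7.2 kg.
Tool frame: the origin (TCP) lies at the very end of the fingers, on their centre line; the grasp point (between the pads) lies 19 mm behind it; z points along the fingers, x is the direction in which the jaws open and shut, and the axes are right-handed (so a half turn about z gives the same grasp; the last joint's range is limited). The gripper opens to 88 mm and grips with 3 to 60 N. Pads are 20 mm wide; open, the fingers measure 115 mm over their backs; the gripper's body (75 mm by 178 mm) begins 61 mm behind the grasp point.
Start: joints at [-1.29, 0.411, -0.013, 1.596, 0.006, 1.134, -0.082], TCP at [213.616, 587.365, 222.653] pointing down, gripper open.
Joint ranges: [-2.95, 2.95], [-0.29, 1.99], [-1.47, 1.44], [0.14, 2.54], [-1.03, 4.17], [0.13, 1.85], [-2.86, 2.86]. Speed limits (rad/s): [2.39, 2.39, 3.01, 3.01, 3.14, 3.14, 3.14].

## Interface

Orientations are given as a 3x3 rotation matrix whose columns are the frame's x, y, z axes.
In Python, from workcell import manip gives the robot as it stands. The module is installed in compiled form; this text tells all that it offers.
- The arm moves only by the tool apply_moves, never from a script. Its argument "moves" is a list of rows, each a list of 5 numbers: the shift along the world's x, y, z in m, then the turn about the world's z in rad, then the closure, from 0 (fully open) to 1 (shut). A call has 1 to 12 rows; each row is the pose to reach, as a shift and turn from the pose measured when the call began; what a row does not reach only later rows make up. A row lasts 1/12 s, in which the tool goes at most 41.7 mm and 7.16 degrees, less where a joint would pass 70% of its speed; a pose out of reach is approached as far as the arm can. A call with a gripper value outside its range is refused whole. The fingers move at their own pace and stop on an object; the grip force is fixed at half the most. Time passes only in rows, so rows that repeat a pose let the fingers close. It gives the time, the measured TCP pose, the force and the opening at its end, in the units of the state.
- manip.sense(): the state, without advancing time (a new reading comes with each control period).
- manip.grab_frame(name): name is "side" or "top"; returns a dict with "frame" (384x512x3 uint8, red, green, blue), "fx", "fy", "cx", "cy" (pixels), "R" (3x3) and "t" (3): a world point X has camera coordinates R X + t. Camera axes: x right, y down, z forward; pixel columns grow to the right and rows downward; lengths in mm; the calibration is good to about 2 mm. A picture is of the moment at which its call begins. There is no depth.
- manip.close_job(): hands the job in, once; it reports no verdict.
The state is a dict: "clock": time; "qpos": joint angles; "qvel": joint speeds; "joint_torque": joint torques, N m; "tool_pos": TCP position; "eef_rot": TCP orientation; "wrist_force": force on the tool from outside, world axes, zero at the start; "ft_torque": the same for the moment, N m; "opening": finger opening in mm.
Only numpy, scipy, OpenCV 4.12 (cv2) and the standard library are available. Lean on these libraries where they do the work, as an engineer would, in place of code of your own. Each camera call takes 0.05 s, during which the arm holds its last target.

## Task

Test all three teal lanterns by pressing each one's top button fully in and letting go. Leave the two whose buttons stay in standing where they are, with their buttons in. Stand the one whose button springs back out upright on the floor of the empty blue tray.

Things in the scene. Friction and masses are not known exactly. Their poses are not given: they have to be found in the camera images.
- lantern_a: Lantern a: small hand lantern standing on its foot, teal foot and cap, white light band; the three look exactly alike. Upright cylinder 48 mm in diameter, 66 mm high, about 200 g, gripped round the body. Origin at the centre of its underside, z up. Its push button stands centred on top: the button's top is 82 mm above the origin when out, 72 mm when in
- button_a (a joint): push button of lantern a (black cap, 24 mm in diameter, on a 30 mm orange collar that sinks out of sight when in), in m: 0 fully out, as at the start; 0.010 fully in, straight down. It needs 3 to 5 N (more if hit fast). A sound one stays in, as far as pressed, when let go; a worn one springs back out within 0.3 s
- lantern_b: Lantern b: small hand lantern standing on its foot, teal foot and cap, white light band; the three look exactly alike. Upright cylinder 48 mm in diameter, 66 mm high, about 200 g, gripped round the body. Origin at the centre of its underside, z up. Its push button stands centred on top: the button's top is 82 mm above the origin when out, 72 mm when in
- button_b (a joint): push button of lantern b (black cap, 24 mm in diameter, on a 30 mm orange collar that sinks out of sight when in), in m: 0 fully out, as at the start; 0.010 fully in, straight down. It needs 3 to 5 N (more if hit fast). A sound one stays in, as far as pressed, when let go; a worn one springs back out within 0.3 s
- lantern_c: Lantern c: small hand lantern standing on its foot, teal foot and cap, white light band; the three look exactly alike. Upright cylinder 48 mm in diameter, 66 mm high, about 200 g, gripped round the body. Origin at the centre of its underside, z up. Its push button stands centred on top: the button's top is 82 mm above the origin when out, 72 mm when in
- button_c (a joint): push button of lantern c (black cap, 24 mm in diameter, on a 30 mm orange collar that sinks out of sight when in), in m: 0 fully out, as at the start; 0.010 fully in, straight down. It needs 3 to 5 N (more if hit fast). A sound one stays in, as far as pressed, when let go; a worn one springs back out within 0.3 s
- blue_tray: empty blue open tray, fixed to the bench, 160 mm (its x) by 200 mm (its y), 30 mm high, walls and floor 6 mm thick; origin at the centre of its underside, z up. A yellow tray of the same size, full of rubber heels, stands beside it, at its left or right, and is not it
There are look-alikes about, which are no part of the job. What is shaped like the lantern_b but purple or red is not meant. What is shaped like the lantern_c but yellow is not meant.

How it is judged (in metres and radians):
On the way, in this order (a step that is already met when the one before it is completed fails the run):
1. a button that was pressed in more than half way springs back out (only the worn one can) (((value of joint button_a above 0.005 m and velocity of joint button_a below -0.004 m/s) or (value of joint button_b above 0.005 m and velocity of joint button_b below -0.004 m/s) or (value of joint button_c above 0.005 m and velocity of joint button_c below -0.004 m/s))).
2. a lantern stands upright on the floor of the blue tray (((x of lantern_a in the frame of blue_tray between -0.056 and 0.056 m and y of lantern_a in the frame of blue_tray between -0.076 and 0.076 m and z of lantern_a in the frame of blue_tray between 0.002 and 0.012 m and angle between lantern_a's own z axis and vertical below 0.17 rad) or (x of lantern_b in the frame of blue_tray between -0.056 and 0.056 m and y of lantern_b in the frame of blue_tray between -0.076 and 0.076 m and z of lantern_b in the frame of blue_tray between 0.002 and 0.012 m and angle between lantern_b's own z axis and vertical below 0.17 rad) or (x of lantern_c in the frame of blue_tray between -0.056 and 0.056 m and y of lantern_c in the frame of blue_tray between -0.076 and 0.076 m and z of lantern_c in the frame of blue_tray between 0.002 and 0.012 m and angle between lantern_c's own z axis and vertical below 0.17 rad))), for 0.2 s.
At the end, for the whole second after the job is handed in: The two lanterns that latch have their buttons in (over 7 mm), stand upright (within 10 degrees) and within 30 mm of where they stood; the third, the one that does not latch, has its button out and stands at rest and upright (within 10 degrees) on the floor of the blue tray, wholly inside its walls (((x of lantern_a in the frame of blue_tray between -0.056 and 0.056 m and y of lantern_a in the frame of blue_tray between -0.076 and 0.076 m and z of lantern_a in the frame of blue_tray between 0.002 and 0.012 m and angle between each of lantern_a, lantern_b, lantern_c's own z axis and vertical below 0.17 rad and value of joint button_a below 0.003 m and linear speed of lantern_a below 0.03 m/s and angular speed of lantern_a below 0.3 rad/s and value of joint each of button_b, button_c above 0.007 m and distance of each of lantern_b, lantern_c from where it was at the start of the episode below 0.03 m) or (x of lantern_b in the frame of blue_tray between -0.056 and 0.056 m and y of lantern_b in the frame of blue_tray between -0.076 and 0.076 m and z of lantern_b in the frame of blue_tray between 0.002 and 0.012 m and angle between each of lantern_b, lantern_a, lantern_c's own z axis and vertical below 0.17 rad and value of joint button_b below 0.003 m and linear speed of lantern_b below 0.03 m/s and angular speed of lantern_b below 0.3 rad/s and value of joint each of button_a, button_c above 0.007 m and distance of each of lantern_a, lantern_c from where it was at the start of the episode below 0.03 m) or (x of lantern_c in the frame of blue_tray between -0.056 and 0.056 m and y of lantern_c in the frame of blue_tray between -0.076 and 0.076 m and z of lantern_c in the frame of blue_tray between 0.002 and 0.012 m and angle between each of lantern_c, lantern_a, lantern_b's own z axis and vertical below 0.17 rad and value of joint button_c below 0.003 m and linear speed of lantern_c below 0.03 m/s and angular speed of lantern_c below 0.3 rad/s and value of joint each of button_a, button_b above 0.007 m and distance of each of lantern_a, lantern_b from where it was at the start of the episode below 0.03 m))); the robot touches nothing.
It also fails if it takes over 61 s, if anything falls off the work surface, if the arm or the gripper's body presses on something with over 40 N, if the wrist force passes 120 N, or if a joint passes its speed limit or range.

## Working session

There is one attempt and no reset: what is moved stays moved. The work goes in short steps, Python scripts to look and compute and a tool call to move; the robot and the scene stay as the last step left them, time stands still between calls to the robot, and variables do not carry over. Pictures are saved under pics/ and viewed, and the job is handed in when it is done.

Besides the shell and the picture viewer there is one more tool, called after "Call:" by a JSON object that holds its "op" and its "data", one argument or row to a line. apply_moves: Moves the arm, as the interface text tells. Its arguments: {"type":"object","properties":{"moves":{"type":"array"}},"required":["moves"]}

```bash
mkdir -p pics; cat > h.py <<'E'
import numpy as np, cv2, json
from workcell import manip
def grab(name,out=None):
    f=manip.grab_frame(name)
    if out: cv2.imwrite('pics/'+out,cv2.cvtColor(f["frame"],cv2.COLOR_RGB2BGR))
    np.savez(''+name+'.npz',**{k:np.array(v) for k,v in f.items()})
    return f
def load(name): return dict(np.load(''+name+'.npz'))
def px2w(f,u,v,z):
    d=np.array([(u-f["cx"])/f["fx"],(v-f["cy"])/f["fy"],1.0]);R=np.array(f["R"]);t=np.array(f["t"])
    o=-R.T@t; r=R.T@d; return o+r*(z-o[2])/r[2]
def w2px(f,X):
    c=np.array(f["R"])@np.array(X,float)+np.array(f["t"]); return float(f["fx"]*c[0]/c[2]+f["cx"]),float(f["fy"]*c[1]/c[2]+f["cy"])
def crop(f,out,u0,v0,u1,v1,s):
    im=cv2.cvtColor(f["frame"],cv2.COLOR_RGB2BGR)[v0:v1,u0:u1]
    cv2.imwrite('pics/'+out,cv2.resize(im,None,fx=s,fy=s,interpolation=cv2.INTER_CUBIC))
E
python3 - <<'E'
from h import *
for n in("top","side"):
    f=grab(n,n+'0.png'); print(n,f["fx"],f["cx"],f["cy"],np.round(-np.array(f["R"]).T@np.array(f["t"])),np.round(f["R"],2).tolist())
s=manip.sense();print({k:np.round(v,3).tolist() for k,v in s.items()})
E
```

```text
top 389.0307060395547 253.66465752134394 190.57133870089967 [358.  -1. 867.] [[0.02, -1.0, 0.01], [-0.98, -0.02, -0.19], [0.19, -0.0, -0.98]]
side 407.4715443550554 252.95313189286102 196.7114061927654 [261. 481. 670.] [[-0.88, -0.48, 0.02], [-0.37, 0.66, -0.66], [0.31, -0.58, -0.75]]
{'clock': 0.1, 'qpos': [-1.29, 0.412, -0.013, 1.597, 0.006, 1.134, -0.082], 'qvel': [-0.001, -0.003, 0.0, -0.002, 0.001, -0.001, -0.001], 'joint_torque': [0.002, -58.909, 0.643, -29.172, -0.054, 0.015, 0.0], 'tool_pos': [213.462, 586.957, 221.927], 'eef_rot': [[0.342, 0.94, -0.0], [0.94, -0.342, -0.001], [-0.001, 0.0, -1.0]], 'wrist_force': [-0.096, -0.254, 0.932], 'ft_torque': [0.015, 0.04, -0.003], 'opening': 87.916}
```

View pics/top0.png

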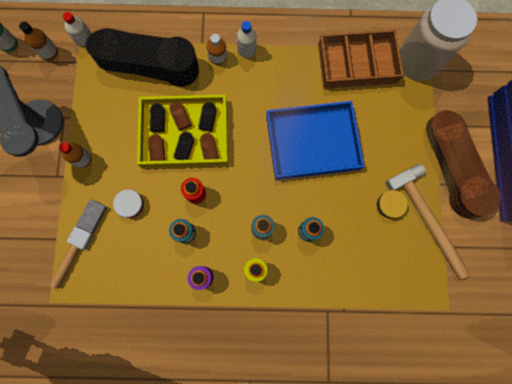

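View pics/side0.png

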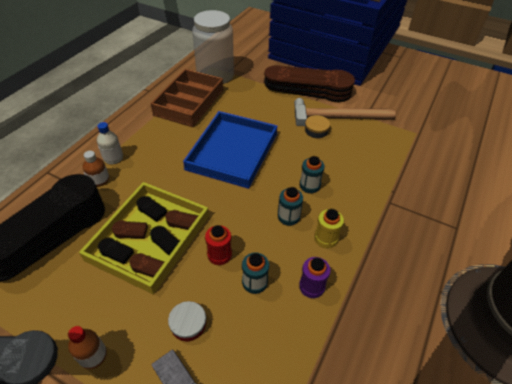

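Six lanterns are visible in the top picture. The teal ones are at about (181,231), (262,227) and (312,229). The red at (193,190), purple at (200,278) and yellow at (256,270) are look-alikes. The empty blue tray is at (315,140), and the yellow tray to its left is full of heels. I'll confirm with enlarged crops.

```bash
python3 - <<'E'
from h import *
crop(load("top"),'tc.png',160,170,350,300,4)
crop(load("side"),'sc.png',190,140,350,310,3.5)
E
```

```text
(no output)
```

View pics/tc.png

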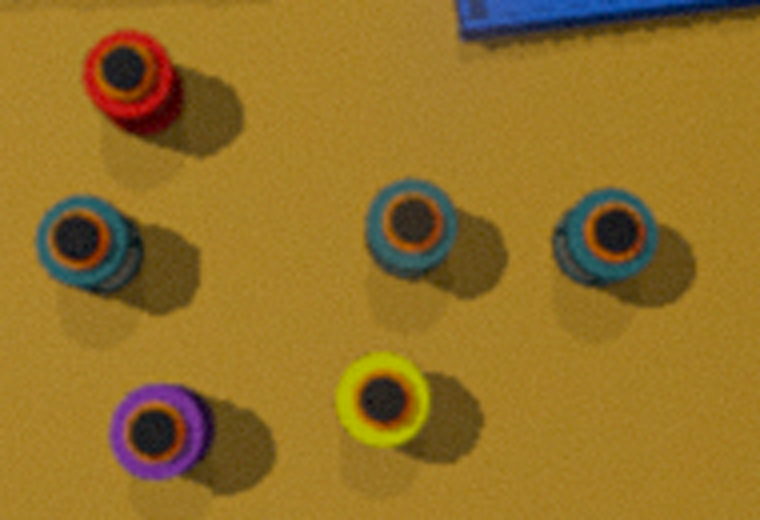

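View pics/sc.png

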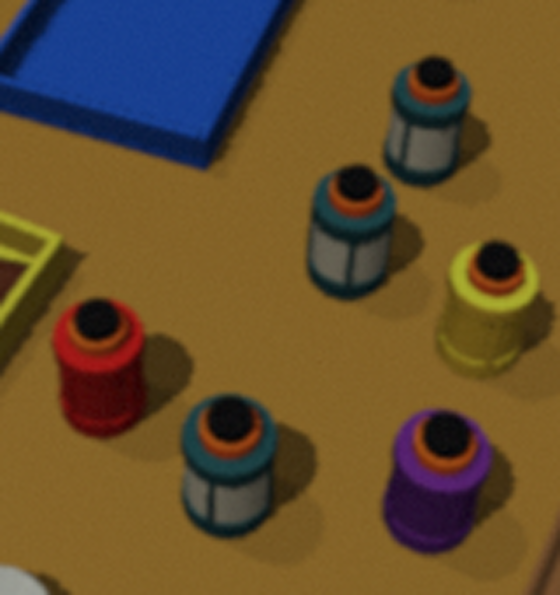

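```bash
python3 - <<'E'
from h import *
T=load("top");S=load("side")
def q(x,y,u0,v0,s): return u0+(x+.5)/s-.5, v0+(y+.5)/s-.5
for n,a,b in (("L1",(78,238),(231,417)),("L2",(413,222),(357,183)),("L3",(614,231),(434,72)),("red",(125,68),(97,320)),("pur",(155,432),(446,434)),("yel",(383,399),(497,261))):
    ua=q(*a,160,170,4);ub=q(*b,190,140,3.5)
    print(n,px2w(T,*ua,82).round(1),px2w(S,*ub,82).round(1))
print("tray rim top");
for p in ((267,111),(354,102),(363,168),(276,179)): print(px2w(T,*p,30).round(1))
print("side")
for p in ((222,114),(277,126),(248,184),(186,152)): print(px2w(S,*p,30).round(1))
E
```

```text
L1 [430.9 144.7  82. ] [428.3 147.3  82. ]
L2 [442.4 -24.   82. ] [439.8 -20.3  82. ]
L3 [ 439.9 -125.7   82. ] [ 437.6 -123.4   82. ]
red [518.8 125.5  82. ] [515.3 129.8  82. ]
pur [336.3 101.5  82. ] [333.7 105.2  82. ]
yel [354.4 -10.4  82. ] [351.6  -6.7  82. ]
tray rim top
[709.7 -31.1  30. ]
[ 736.2 -231.1   30. ]
[ 579.8 -246.4   30. ]
[550.6 -53.   30. ]
side
[ 721.8 -217.5   30. ]
[ 579.8 -244.3   30. ]
[546.9 -39.2  30. ]
[719.6 -56.5  30. ]
```

Call:
{"op": "apply_moves", "data": {
  "moves": [
    [0.018,-0.037,0,0,1],
    [0.036,-0.073,0,0,1],
    [0.054,-0.11,0,0,1],
    [0.072,-0.147,-0.01,0,1],
    [0.09,-0.184,-0.02,0,1],
    [0.108,-0.22,-0.03,0,1],
    [0.126,-0.257,-0.04,0,1],
    [0.144,-0.294,-0.05,0,1],
    [0.162,-0.331,-0.06,0,1],
    [0.18,-0.367,-0.07,0,1],
    [0.198,-0.404,-0.08,0,1],
    [0.216,-0.441,-0.09,0,1]
  ]
}}

```text
clock: 1.1
tool_pos: [428.0, 147.8, 132.6]
eef_rot: [[0.341, 0.94, -0.0], [0.94, -0.341, -0.001], [-0.001, 0.0, -1.0]]
wrist_force: [1.2, -0.1, 0.2]
opening: 11.3
```

Call:
{"op": "apply_moves", "data": {
  "moves": [
    [0.002,-0.002,-0.01,0,1],
    [0.002,-0.002,-0.02,0,1],
    [0.002,-0.002,-0.03,0,1],
    [0.002,-0.002,-0.042,0,1],
    [0.002,-0.002,-0.042,0,1],
    [0.002,-0.002,-0.042,0,1]
  ]
}}

```text
clock: 1.6
tool_pos: [428.9, 147.0, 89.9]
eef_rot: [[0.339, 0.941, -0.002], [0.941, -0.339, -0.002], [-0.002, -0.001, -1.0]]
wrist_force: [-0.4, -0.4, 0.0]
opening: 0.5
```

```bash
python3 - <<'E'
from h import *
f=grab("side"); crop(f,'p1.png',190,140,350,310,3.5); print(manip.sense()["tool_pos"])
E
```

```text
[429.39671383 147.00378991  90.49397398]
```

View pics/p1.png

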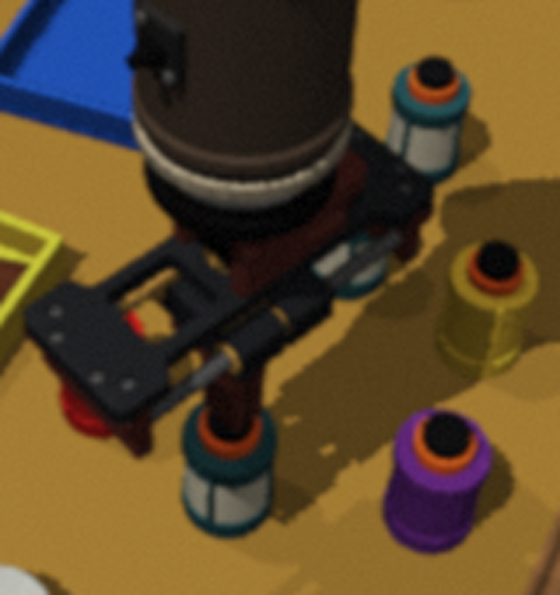

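The closed fingers sit right above the left lantern's button (around (230,420) in the crop). I'll press slowly and watch the force.

Call:
{"op": "apply_moves", "data": {
  "moves": [
    [0,-0.001,-0.003,0,1],
    [0,-0.001,-0.006,0,1],
    [0,-0.001,-0.009,0,1],
    [0,-0.001,-0.011,0,1],
    [0,-0.001,-0.013,0,1],
    [0,-0.001,-0.015,0,1],
    [0,-0.001,-0.017,0,1],
    [0,-0.001,-0.018,0,1],
    [0,-0.001,-0.018,0,1]
  ]
}}

```text
clock: 2.4
tool_pos: [429.6, 146.3, 72.5]
eef_rot: [[0.339, 0.941, -0.001], [0.941, -0.339, -0.001], [-0.001, -0.0, -1.0]]
wrist_force: [-1.0, 1.9, 4.7]
opening: 0.6
```

Call:
{"op": "apply_moves", "data": {
  "moves": [
    [0,0,-0.001,0,1],
    [0,0,-0.002,0,1],
    [0,0,-0.002,0,1],
    [0,0,-0.002,0,1]
  ]
}}

```text
clock: 2.73
tool_pos: [429.9, 146.6, 72.0]
eef_rot: [[0.339, 0.941, 0.0], [0.941, -0.339, 0.0], [0.0, -0.0, -1.0]]
wrist_force: [-6.3, -0.8, 26.8]
opening: 0.4
```

It has bottomed out: 27 N at z = 72.0. I'll lift and look.

Call:
{"op": "apply_moves", "data": {
  "moves": [
    [0,0,0.01,0,1],
    [0,0,0.03,0,1],
    [0,-0.04,0.04,0,1],
    [0.005,-0.08,0.04,0,1],
    [0.008,-0.12,0.04,0,1],
    [0.011,-0.16,0.04,0,1],
    [0.011,-0.168,0.03,0,1],
    [0.011,-0.168,0.02,0,1],
    [0.011,-0.168,0.02,0,1]
  ]
}}

```text
clock: 3.48
tool_pos: [439.5, -22.9, 90.5]
eef_rot: [[0.342, 0.94, -0.003], [0.94, -0.342, -0.001], [-0.002, -0.002, -1.0]]
wrist_force: [-0.9, 1.1, 0.0]
opening: 0.4
```

```bash
python3 - <<'E'
from h import *
f=grab("side"); crop(f,'p2.png',190,140,350,310,3.5); print(manip.sense()["tool_pos"])
E
```

```text
[439.90430943 -22.10346687  91.19484219]
```

View pics/p2.png

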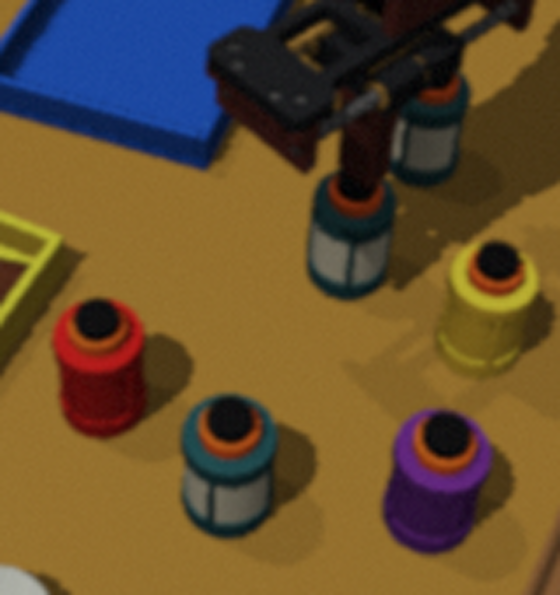

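The left lantern's orange collar is still showing at (230,430) in the crop, so its button sprang back and it is the worn one. Next I press the middle lantern, with the fingers already above it.

Call:
{"op": "apply_moves", "data": {
  "moves": [
    [0.001,0,-0.004,0,1],
    [0.001,0,-0.007,0,1],
    [0.001,0,-0.009,0,1],
    [0.001,0,-0.011,0,1],
    [0.001,0,-0.013,0,1],
    [0.001,0,-0.015,0,1],
    [0.001,0,-0.017,0,1],
    [0.001,0,-0.019,0,1],
    [0.001,0,-0.021,0,1],
    [0.001,0,-0.021,0,1],
    [0.001,0,-0.021,0,1]
  ]
}}

```text
clock: 4.45
tool_pos: [441.5, -21.7, 72.0]
eef_rot: [[0.341, 0.94, -0.001], [0.94, -0.341, 0.001], [0.001, -0.002, -1.0]]
wrist_force: [-8.9, 2.5, 33.7]
opening: 0.9
```

Call:
{"op": "apply_moves", "data": {
  "moves": [
    [0,0,0.01,0,1],
    [0,0,0.03,0,1],
    [-0.001,-0.04,0.04,0,1],
    [-0.002,-0.08,0.04,0,1],
    [-0.003,-0.103,0.03,0,1],
    [-0.003,-0.103,0.02,0,1],
    [-0.003,-0.103,0.018,0,1]
  ]
}}

```text
clock: 5.03
tool_pos: [437.3, -125.8, 88.6]
eef_rot: [[0.344, 0.939, -0.003], [0.939, -0.344, 0.001], [-0.0, -0.003, -1.0]]
wrist_force: [-0.2, 0.5, 0.4]
opening: 0.5
```

```bash
python3 - <<'E'
from h import *
f=grab("side"); crop(f,'p3.png',190,140,350,310,3.5); print(manip.sense()["tool_pos"])
E
```

```text
[ 437.38046578 -124.50113541   88.69149837]
```

View pics/p3.png

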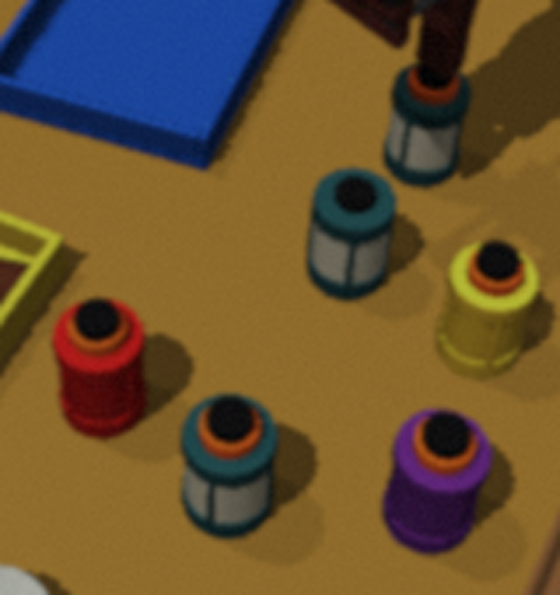

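The middle lantern's collar is gone at (355,195), so that button latched and the lantern has not moved. Now the right one.

Call:
{"op": "apply_moves", "data": {
  "moves": [
    [0.001,0,-0.003,0,1],
    [0.001,0,-0.006,0,1],
    [0.001,0,-0.008,0,1],
    [0.001,0,-0.01,0,1],
    [0.001,0,-0.012,0,1],
    [0.001,0,-0.014,0,1],
    [0.001,0,-0.016,0,1],
    [0.001,0,-0.018,0,1],
    [0.001,0,-0.019,0,1],
    [0.001,0,-0.019,0,1],
    [0.001,0,-0.019,0,1]
  ]
}}

```text
clock: 6.0
tool_pos: [439.3, -123.7, 72.0]
eef_rot: [[0.342, 0.94, -0.002], [0.94, -0.342, 0.003], [0.003, -0.003, -1.0]]
wrist_force: [-8.0, 6.7, 37.7]
opening: 0.5
```

Call:
{"op": "apply_moves", "data": {
  "moves": [
    [0,0,0.01,0,1],
    [0,0,0.04,0,1],
    [0,0.01,0.08,0,0.5],
    [-0.001,0.05,0.09,0,0],
    [-0.002,0.09,0.09,0,0],
    [-0.003,0.13,0.09,0,0],
    [-0.005,0.17,0.09,0,0],
    [-0.006,0.21,0.09,0,0],
    [-0.008,0.25,0.09,0,0],
    [-0.009,0.27,0.08,0,0],
    [-0.009,0.27,0.06,0,0],
    [-0.009,0.27,0.06,0,0]
  ]
}}

```text
clock: 7.0
tool_pos: [428.4, 146.9, 129.3]
eef_rot: [[0.339, 0.941, -0.005], [0.941, -0.339, 0.001], [-0.001, -0.006, -1.0]]
wrist_force: [-1.1, -1.3, -0.0]
opening: 63.3
```

```bash
python3 - <<'E'
from h import *
f=grab("side"); crop(f,'p4.png',190,140,350,310,3.5); s=manip.sense();print(s["tool_pos"],s["opening"],s["qpos"])
f=grab("top"); crop(f,'p4t.png',160,170,350,300,4)
E
```

```text
[428.90820891 145.78315348 130.54793504] 67.89182655001315 [-0.57747319  0.23489246  0.16870678  2.10687642 -0.05856752  0.80813704
  0.85037438]
```

View pics/p4.png

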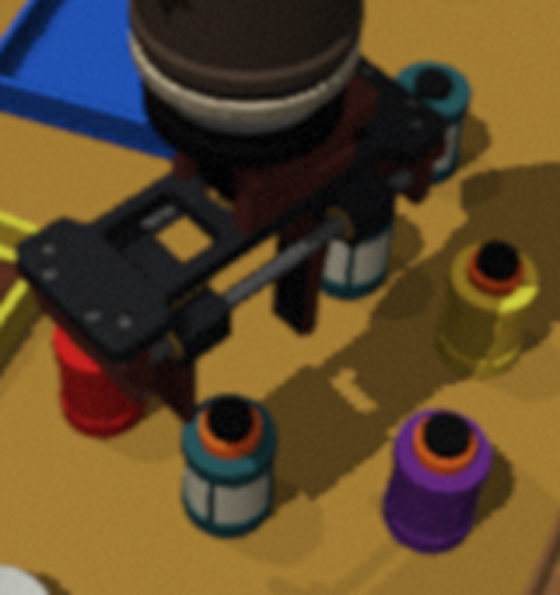

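View pics/p4t.png

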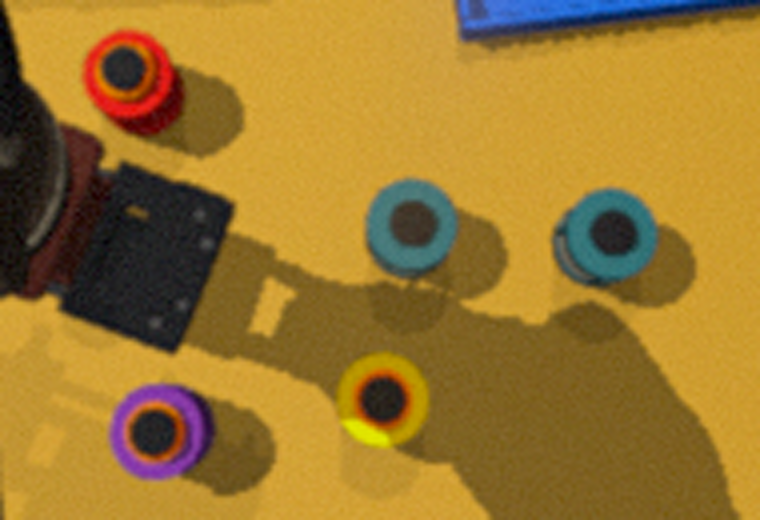

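Both the middle and right collars are hidden, so those two latched. The open jaws straddle the worn lantern, so I'll descend and grip it.

Call:
{"op": "apply_moves", "data": {
  "moves": [
    [0.001,0,0,0,0],
    [0.001,0,-0.005,0,0],
    [0.001,0,-0.015,0,0],
    [0.001,0,-0.03,0,0],
    [0.001,0,-0.045,0,0],
    [0.001,0,-0.06,0,0],
    [0.001,0,-0.075,0,0],
    [0.001,0,-0.09,0,0],
    [0.001,0,-0.1,0,0],
    [0.001,0,-0.105,0,0],
    [0.001,0,-0.105,0,0]
  ]
}}

```text
clock: 8.02
tool_pos: [430.2, 144.8, 25.5]
eef_rot: [[0.343, 0.939, -0.005], [0.939, -0.343, 0.001], [-0.001, -0.005, -1.0]]
wrist_force: [1.0, 0.2, 0.7]
opening: 87.9
```

Call:
{"op": "apply_moves", "data": {
  "moves": [
    [0,0,0,0,1],
    [0,0,0,0,1],
    [0,0,0,0,1],
    [0,0,0,0,1],
    [0,0,0,0,1],
    [0,0,0,0,1],
    [0,0,0,0,1],
    [0,0,0,0,1]
  ]
}}

```text
clock: 8.68
tool_pos: [430.4, 145.1, 25.8]
eef_rot: [[0.343, 0.939, -0.005], [0.939, -0.343, 0.001], [-0.0, -0.005, -1.0]]
wrist_force: [0.1, 0.0, 3.0]
opening: 47.9
```

Gripped at 48 mm. Lift and carry.

Call:
{"op": "apply_moves", "data": {
  "moves": [
    [0,0,0.01,0,1],
    [0,0,0.03,0,1],
    [0,0,0.06,0,1],
    [0,0,0.09,0,1],
    [0,0,0.115,0,1],
    [0.015,-0.02,0.125,0,1],
    [0.035,-0.047,0.125,0,1],
    [0.055,-0.074,0.125,0,1],
    [0.075,-0.1,0.125,0,1],
    [0.095,-0.127,0.125,0,1],
    [0.115,-0.154,0.125,0,1],
    [0.135,-0.181,0.125,0,1]
  ]
}}

```text
clock: 9.68
tool_pos: [565.7, -37.4, 151.3]
eef_rot: [[0.343, 0.939, -0.005], [0.939, -0.343, 0.001], [-0.0, -0.005, -1.0]]
wrist_force: [0.0, 0.8, -1.3]
opening: 47.8
```

Call:
{"op": "apply_moves", "data": {
  "moves": [
    [0.02,-0.027,0,0,1],
    [0.04,-0.054,0,0,1],
    [0.06,-0.08,0,0,1],
    [0.075,-0.1,0,0,1],
    [0.079,-0.105,0,0,1],
    [0.079,-0.105,0,0,1]
  ]
}}

```text
clock: 10.18
tool_pos: [644.6, -144.8, 151.1]
eef_rot: [[0.345, 0.938, -0.006], [0.938, -0.345, 0.0], [-0.002, -0.006, -1.0]]
wrist_force: [0.1, 0.0, -1.6]
opening: 47.3
```

```bash
python3 - <<'E'
from h import *
f=grab("side",'p5.png'); s=manip.sense();print(s["tool_pos"],s["opening"],s["wrist_force"])
E
```

```text
[ 644.04589135 -142.73432765  151.00348293] 47.39832677339013 [ 0.15883389  0.56617177 -2.02716518]
```

View pics/p5.png

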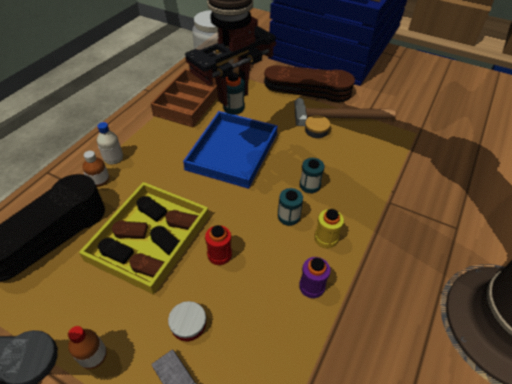

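The lantern is held at (234,95), above the tray. Lowering it: the floor is at z = 6, so the TCP should end near z ≈ 32.

Call:
{"op": "apply_moves", "data": {
  "moves": [
    [-0.001,0.002,-0.02,0,1],
    [-0.001,0.002,-0.045,0,1],
    [-0.001,0.002,-0.07,0,1],
    [-0.001,0.002,-0.09,0,1],
    [-0.001,0.002,-0.105,0,1],
    [-0.001,0.002,-0.112,0,1],
    [-0.001,0.002,-0.115,0,1],
    [-0.001,0.002,-0.117,0,1],
    [-0.001,0.002,-0.118,0,1],
    [-0.001,0.002,-0.118,0,1]
  ]
}}

```text
clock: 11.07
tool_pos: [643.5, -140.6, 33.9]
eef_rot: [[0.344, 0.939, -0.005], [0.939, -0.344, 0.002], [-0.0, -0.006, -1.0]]
wrist_force: [-1.1, -0.4, -1.3]
opening: 47.7
```

Call:
{"op": "apply_moves", "data": {
  "moves": [
    [0,0,-0.001,0,1],
    [0,0,-0.0015,0,1],
    [0,0,-0.002,0,1],
    [0,0,-0.002,0,1]
  ]
}}

```text
clock: 11.4
tool_pos: [643.6, -140.6, 32.2]
eef_rot: [[0.344, 0.939, -0.005], [0.939, -0.344, 0.002], [-0.0, -0.005, -1.0]]
wrist_force: [0.4, 0.3, -1.5]
opening: 47.9
```

Call:
{"op": "apply_moves", "data": {
  "moves": [
    [0,0,-0.0005,0,1],
    [0,0,-0.001,0,1],
    [0,0,-0.001,0,1]
  ]
}}

```text
clock: 11.65
tool_pos: [643.7, -140.6, 31.9]
eef_rot: [[0.344, 0.939, -0.005], [0.939, -0.344, 0.002], [0.0, -0.005, -1.0]]
wrist_force: [-2.8, 2.1, 5.5]
opening: 47.5
```

```bash
python3 - <<'E'
from h import *
f=grab("side"); crop(f,'p6.png',170,60,340,200,4); s=manip.sense();print(s["tool_pos"],s["opening"],s["wrist_force"])
E
```

```text
[ 643.67545459 -140.65074885   31.94521362] 47.660742266287 [-2.96993862  0.08717025  4.83821549]
```

View pics/p6.png

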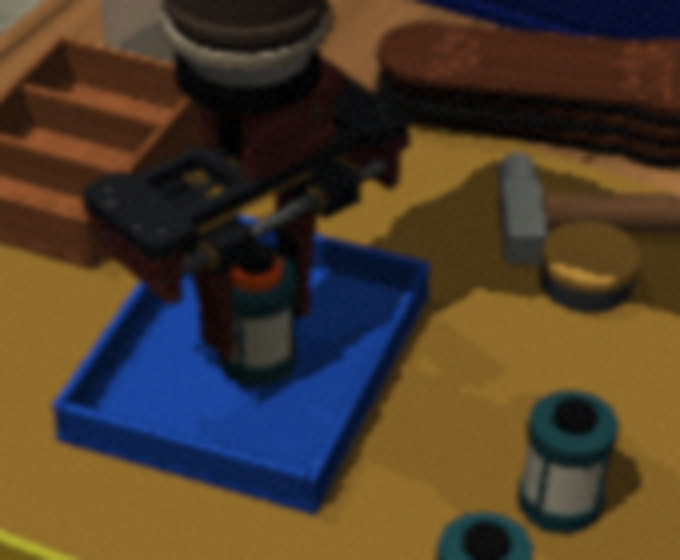

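Contact came at z ≈ 32, with the lantern in the middle of the tray at (262,320) in the crop. Opening the jaws, then lifting away.

Call:
{"op": "apply_moves", "data": {
  "moves": [
    [0,0,0,0,0],
    [0,0,0,0,0],
    [0,0,0,0,0],
    [0,0,0,0,0],
    [0,0,0,0,0],
    [0,0,0,0,0],
    [0,0,0,0,0],
    [0,0,0,0,0]
  ]
}}

```text
clock: 12.37
tool_pos: [643.7, -140.6, 31.9]
eef_rot: [[0.344, 0.939, -0.005], [0.939, -0.344, 0.002], [0.0, -0.005, -1.0]]
wrist_force: [0.0, 0.4, -0.8]
opening: 87.5
```

Call:
{"op": "apply_moves", "data": {
  "moves": [
    [0,0,0.01,0,0],
    [0,0,0.03,0,0],
    [0,0,0.06,0,0],
    [0,0,0.09,0,0],
    [0,0,0.12,0,0],
    [0,0,0.16,0,0],
    [-0.03,0.03,0.18,0,0],
    [-0.06,0.06,0.2,0,0],
    [-0.08,0.1,0.2,0,0],
    [-0.08,0.14,0.2,0,0],
    [-0.08,0.18,0.2,0,0],
    [-0.08,0.22,0.2,0,0]
  ]
}}

```text
clock: 13.37
tool_pos: [563.1, 74.8, 233.7]
eef_rot: [[0.345, 0.939, -0.003], [0.939, -0.345, 0.003], [0.002, -0.004, -1.0]]
wrist_force: [1.9, -0.5, -0.3]
opening: 87.8
```

Call:
{"op": "apply_moves", "data": {
  "moves": [
    [0,0.03,0,0,0],
    [0,0.06,0,0,0],
    [0,0.09,0,0,0],
    [0,0.12,0,0,0],
    [0,0.12,0,0,0],
    [0,0.12,0,0,0],
    [0,0.12,0,0,0]
  ]
}}

```text
clock: 13.95
tool_pos: [563.1, 194.0, 234.2]
eef_rot: [[0.345, 0.939, -0.002], [0.939, -0.345, 0.002], [0.001, -0.003, -1.0]]
wrist_force: [-0.5, 0.9, -1.3]
opening: 88.1
```

```bash
python3 - <<'E'
from h import *
f=grab("side"); crop(f,'p7.png',170,60,360,240,3.3); s=manip.sense();print(s["tool_pos"],s["opening"],s["wrist_force"])
f=grab("top",'p7t.png');crop(f,'p7c.png',230,90,370,250,3.7)
E
```

```text
[563.257017   193.4018407  234.12594757] 87.86153303645142 [ 0.79249042 -1.23972507  0.47963596]
```

View pics/p7.png

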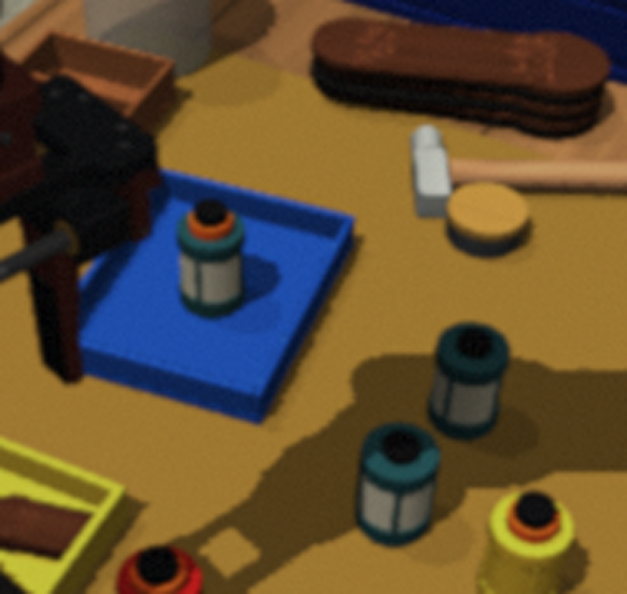

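View pics/p7c.png

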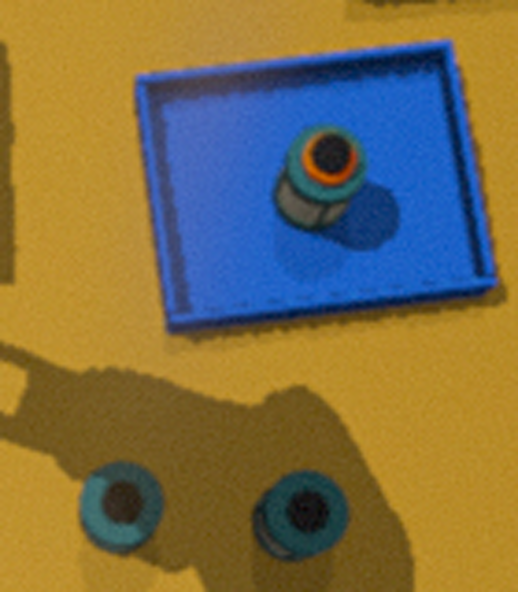

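The worn lantern stands upright near the tray's middle with its collar showing at (330,157). The other two are upright with their buttons in, and the arm is clear. Handing in.

```bash
python3 -c "
from workcell import manip; print(manip.close_job())"
```

```text
the job is handed in; nothing more can be done
None
```

I tested all three teal lanterns and handed the job in at about 14 s of the 61 s allowed. I pressed each button until it stopped at z = 72.0 mm, with 27 to 38 N on the fingertips.

- **Worn lantern:** the left one, at (430, 146) mm, sprang back out. I carried it to the blue tray and set it down near the middle, at about (644, −141) mm. It touched the floor at the expected height.
- **Latching lanterns:** the middle one at (441, −22) mm and the right one at (439, −124) mm both stayed in, and I left them standing in place.

In the last side and top pictures, the worn lantern stands upright in the tray with its orange collar showing. The other two are upright where they started, with their collars hidden. The gripper was open and touching nothing. No check failed or disagreed, though handing in gives no verdict to confirm this.

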